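# Show a reagent bottle's three labels to the code reader

### The arm

A 6-joint arm with a two-finger parallel gripper is mounted at the origin on the work surface. World frame = base frame: x ahead of the robot, y to its left, z up, the work surface at z = 0. Lengths are in mm, angles in rad, forces in N, time in s.
With the tool pointing down it reaches from about 325 to 875 mm from the base axis. Payload 4.4 kg.
Tool frame: the origin (TCP) lies between the finger pads; the fingertips stand 17 mm ahead of it and the grasp point (between the pads) lies 2 mm behind it; z points along the fingers, y is the direction in which the jaws open and shut (so a half turn about z gives the same grasp; the last joint's range is limited). The gripper opens to 85 mm and grips with 20 to 120 N. Pads are 22 mm wide; open, the fingers measure 114 mm over their backs; the gripper's body (76 mm by 85 mm) begins 54 mm behind the grasp point. The pads swing forward as they close: fully open they stand 13 mm farther back than shut.
Start: joints at [0.973, 0.207, 1.542, -0, 1.393, -0.15], TCP at [248.975, 518.304, 248.282] pointing down, gripper open.
Joint ranges: [-2.73, 2.73], [-0.86, 2.22], [0.23, 2.46], [-1.11, 4.25], [0.08, 2.63], [-2.82, 2.82]. Speed limits (rad/s): [2.79, 2.79, 3.14, 3.14, 3.14, 3.14].

### API

Orientations are given as a unit quaternion [w, x, y, z].
In Python, from bench import readout, viewer, workorder gives the robot as it stands. The module is installed in compiled form; this text tells all that it offers.
- The arm moves only by the tool jog_arm, never from a script. Its argument "plan" is a list of rows, each a list of 2 entries, a list of its own where there are three numbers: the shift along the tool's x, y, z in cm, then the turn about the tool's z in rad. In form: [[[dx, dy, dz], turn], ...]. A call has exactly 5 rows; each row is the pose to reach, as a shift and turn from the pose commanded when the call began, along the tool's axes at that moment; what a row does not reach only later rows make up. A row lasts 1/12 s, in which the tool goes at most 41.7 mm and 7.16 degrees, less where a joint would pass 70% of its speed; a pose out of reach is approached as far as the arm can. A call with a gripper value outside its range is refused whole. "claw" is the opening, from -1 (shut) to 1 (fully open), set as the call begins (left out, the last holds). The fingers move at their own pace and stop on an object; "grip_force" is the grip in N (left out, the last holds). Time passes only in rows, so rows that repeat a pose let the fingers close, or fill a call up. It gives the time, the measured TCP pose, the force and the opening at its end, in the units of the state.
- readout.sense(): the state, without advancing time (a new reading comes with each control period).
- viewer.grab_frame(name): name is "side" or "top"; returns the picture (400x640x3 uint8, red, green, blue); there is no depth.
- viewer.get_calibration(name): a dict with "fx", "fy", "cx", "cy" (pixels), "position" and "attitude" of the camera in the world. Camera axes: x right, y down, z forward; pixel columns grow to the right and rows downward; lengths in mm; the calibration is good to about 2 mm. A picture is of the moment at which its call begins. get_calibration takes no time and is no camera call.
- workorder.close_job(): hands the job in, once; it reports no verdict.
The state is a dict: "time_s": time; "joint_pos": joint angles; "qvel": joint speeds; "joint_efforts": joint torques, N m; "position": TCP position; "tcp_rot": TCP orientation; "ft_force": force on the tool from outside, world axes, zero at the start; "moment": the same for the moment, N m; "width": finger opening in mm.
Only numpy, scipy, OpenCV 4.12 (cv2) and the standard library are available. Lean on these libraries where they do the work, as an engineer would, in place of code of your own. Each camera call takes 0.05 s, during which the arm holds its last target.

### The job

Lift the tall square bottle by its cap and show its three labels to the dark window of the code reader, the tall label first, then the medium one, then the small one: each squarely facing the window, about 40 mm in front of it and centred on it, held still there for half a second. Then stand the bottle upright in the low steel tray and let go. Keep it upright all along, do not drop it, and do not knock over the short square bottle.

Things in the scene. Friction and masses are not known exactly. Their poses are not given: they have to be found in the camera images.
- bottle: Tall square amber bottle, 0.15-0.31 kg; mm: Origin: centre of underside, z up. Body 54x54, 100 high; neck 26 dia. to 112; round white fixed cap 32 dia., 112 to 142 high. Paper labels centred 50 above the underside: tall (44 wide x 80 high) on +y side, medium (44x42) on +x, small (22x22) on -y; -x side bare, with a 4 high rib on the shoulder. At start +x points away from the robot within 46 deg.
- short_bottle: Bystander: a square amber bottle like the tall one, but its body is only 58 mm high (100 mm with cap), loose. Origin: centre of the underside, z up. It, the tall one and a round amber bottle stand in a group, at least 80 mm from centre to centre.
- window (a point): Centre of the fixed code reader's dark upright window, 50 wide x 40 mm high, 120 mm above the table, in the black front (seen from above as a black strip) of a white box 90 wide, 72 high, 90 mm deep, top 156 mm above the table. x points from the window into the reader, so the bottle is held on its -x side; z up. It faces the robot; nothing of the reader stands out in front of it.
- tray: Low steel open tray, fixed, empty, 150 x 150 mm outside, 142 x 142 mm inside, rim 16 mm above the table, floor about 4 mm thick. Origin: centre of its underside on the table; z up.
Not all that is in view belongs to the job. Leave any pink look-alike of the part that bears window alone.

How it is judged (in metres and radians):
On the way, in this order (a step that is already met when the one before it is completed fails the run):
1. the tall label (+y side) is shown to the window, still (y of window in the frame of bottle between 0.047 and 0.087 m and x of window in the frame of bottle between -0.025 and 0.025 m and z of window in the frame of bottle between 0.03 and 0.07 m and angle between the y axis of bottle and the x axis of window, either way round below 0.262 rad and angle between bottle's own z axis and vertical below 0.21 rad and linear speed of bottle below 0.05 m/s and angular speed of bottle below 0.4 rad/s), for 0.4 s.
2. the medium label (+x side) is shown to the window, still (x of window in the frame of bottle between 0.047 and 0.087 m and y of window in the frame of bottle between -0.025 and 0.025 m and z of window in the frame of bottle between 0.03 and 0.07 m and angle between the x axis of bottle and the x axis of window, either way round below 0.262 rad and angle between bottle's own z axis and vertical below 0.21 rad and linear speed of bottle below 0.05 m/s and angular speed of bottle below 0.4 rad/s), for 0.4 s.
3. the small label (-y side) is shown to the window, still (y of window in the frame of bottle between -0.087 and -0.047 m and x of window in the frame of bottle between -0.025 and 0.025 m and z of window in the frame of bottle between 0.03 and 0.07 m and angle between the y axis of bottle and the x axis of window, either way round below 0.262 rad and angle between bottle's own z axis and vertical below 0.21 rad and linear speed of bottle below 0.05 m/s and angular speed of bottle below 0.4 rad/s), for 0.4 s.
At the end, for the whole second after the job is handed in: Bottle upright (6 deg) on the tray floor inside its rim, still, released, its labels shown in order: each 20 to 60 mm before the window, its centre within 25 mm sideways and 20 mm in height of the window's, facing it within 15 deg, bottle upright within 12 deg, still 0.4 s (x of bottle in the frame of tray between -0.048 and 0.048 m and y of bottle in the frame of tray between -0.048 and 0.048 m and z of bottle in the frame of tray below 0.012 m and angle between bottle's own z axis and vertical below 0.1 rad and linear speed of bottle below 0.02 m/s and contact force between bottle and the fingers below 0.1 N); the robot touches nothing.
It fails at once if the bottle tips by more than 30 degrees (angle between bottle's own z axis and vertical above 0.52 rad).
It fails at once if the bottle is dropped (falls free by more than about 20 mm) (contact force between bottle and the fingers below 0.1 N and linear speed of bottle above 0.6 m/s).
It fails at once if the short square bottle is knocked over (angle between short_bottle's own z axis and vertical above 0.52 rad).
It also fails if it takes over 50 s, if anything falls off the work surface, if the arm or the gripper's body presses on something with over 40 N, if the wrist force passes 120 N, or if a joint passes its speed limit or range.

## Working session

There is one attempt and no reset: what is moved stays moved. The work goes in short steps, Python scripts to look and compute and a tool call to move; the robot and the scene stay as the last step left them, time stands still between calls to the robot, and variables do not carry over. Pictures are saved under pics/ and viewed, and the job is handed in when it is done.

Besides the shell and the picture viewer there is one more tool, called after "Emit:" by a JSON object that holds its "method" and its "body", one argument or row to a line. jog_arm: Moves the arm, as the interface text tells. Its arguments: {"type":"object","properties":{"plan":{"type":"array","items":{"type":"array"}},"claw":{"type":"number"},"grip_force":{"type":"number"}},"required":["plan"]}

```bash
mkdir -p pics; python3 - <<'E'
from bench import readout, viewer
import cv2
for n in("side","top"):
    f=viewer.grab_frame(n); cv2.imwrite(f"pics/{n}0.png",f[:,:,::-1]); print(n,viewer.get_calibration(n))
print(readout.sense())
E
```

```text
side {'fx': 396.49107827611755, 'fy': 396.49107827611755, 'cx': 313.43072584205987, 'cy': 200.94338209998978, 'position': array([ 313.37260965, -636.67103935,  580.48346649]), 'attitude': array([-0.45478959,  0.87927616, -0.12446613,  0.06743923])}
top {'fx': 485.8865575077381, 'fy': 485.8865575077381, 'cx': 313.4248639261781, 'cy': 203.3492252520941, 'position': array([ 255.14966782,   33.8038605 , 1231.23549039]), 'attitude': array([ 0.07673751, -0.68862551,  0.71676323, -0.07846485])}
{'time_s': 0.1, 'joint_pos': array([ 9.72521577e-01,  2.07356656e-01,  1.54279218e+00,  1.23629013e-06,
        1.39352994e+00, -1.50478027e-01]), 'qvel': array([ 0.00038235, -0.00298802, -0.00584391, -0.00081225,  0.00028942,
        0.00014895]), 'joint_efforts': array([-1.17944008e-03, -3.84101629e+01, -2.92545623e+01, -2.77975669e-04,
        4.91041137e-03,  5.00507795e-06]), 'position': array([248.59410703, 517.76743546, 247.23840363]), 'tcp_rot': array([-3.82006408e-04,  2.22032343e-01,  9.75038743e-01, -9.70594210e-04]), 'ft_force': array([-0.0262049 ,  0.15858814, -0.27231856]), 'moment': array([-0.02692771, -0.00496643,  0.0449382 ]), 'width': 85.7413220067229}
```

View pics/side0.png

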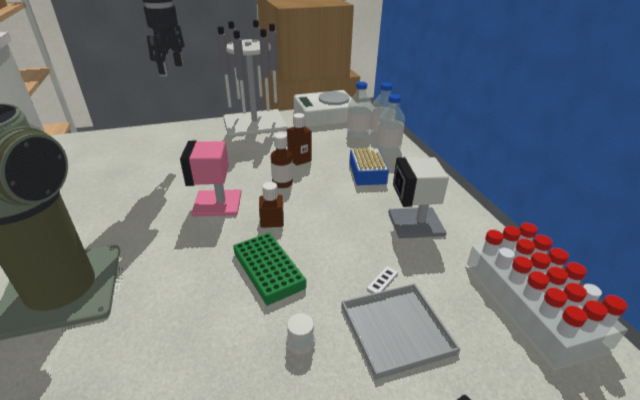

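View pics/top0.png

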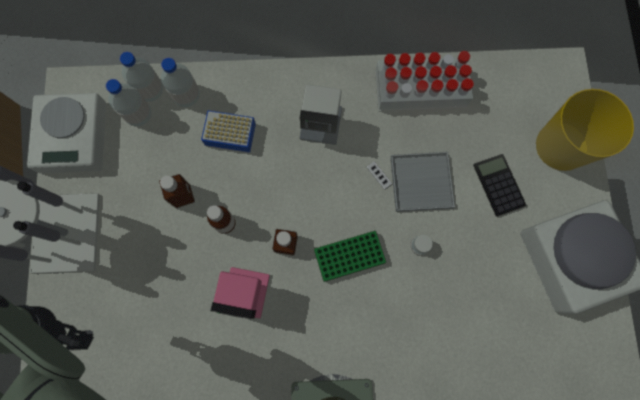

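Side view candidates: a square bottle with a small label at side (299,143)/top (176,190), a round one at side (282,165)/top (219,217), and a short square one at side (271,205)/top (285,241). The reader is the white one at side (420,185)/top (321,110); the pink one at side (210,165) is the decoy. I'll check close crops next.

```bash
python3 - <<'E'
import cv2,numpy as np
s=cv2.imread('pics/side0.png');t=cv2.imread('pics/top0.png')
a=cv2.resize(s[100:240,255:340],None,fx=4,fy=4,interpolation=cv2.INTER_CUBIC)
b=cv2.resize(t[165:265,150:310],None,fx=2.5,fy=2.8,interpolation=cv2.INTER_CUBIC)
o=np.zeros((560,340+400,3),np.uint8);o[:,:340]=a;o[:280,340:]=b
c=cv2.resize(s[150:240,385:450],None,fx=3,fy=3,interpolation=cv2.INTER_CUBIC);o[285:555,340:535]=c
c=cv2.resize(t[80:150,290:350],None,fx=3.3,fy=3.8,interpolation=cv2.INTER_CUBIC);o[285:551,540:738]=c
cv2.imwrite('pics/crop0.png',o)
E
```

```text
(no output)
```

View pics/crop0.png

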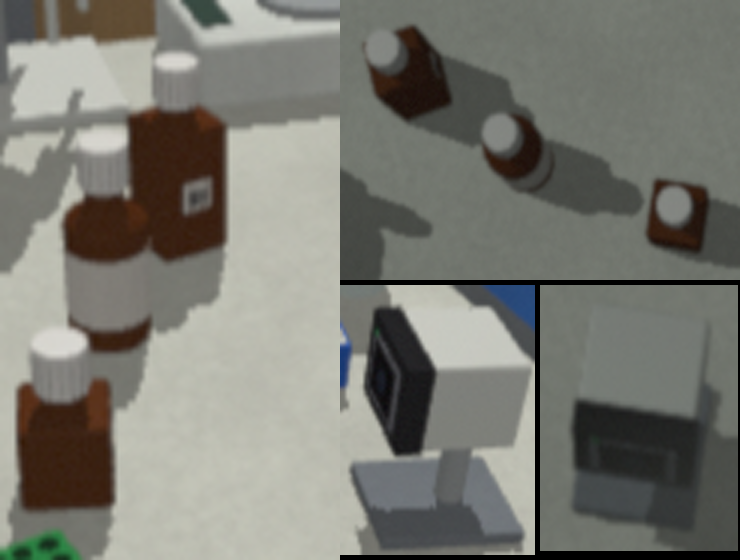

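The far tall square bottle is the target: small label on its right face, bare left face. Next I'll measure it, with bigger crops of the reader and the bottle.

```bash
cat >h.py <<'E'
import numpy as np,cv2
from scipy.spatial.transform import Rotation as R
from bench import readout,viewer
def cam(n):
    c=viewer.get_calibration(n);q=c['attitude'];return c,R.from_quat([q[1],q[2],q[3],q[0]]).as_matrix()
def ray(n,p):
    c,M=cam(n);d=M@np.array([(p[0]-c['cx'])/c['fx'],(p[1]-c['cy'])/c['fy'],1.]);return np.array(c['position']),d/np.linalg.norm(d)
def plane(n,p,z):
    o,d=ray(n,p);return o+d*(z-o[2])/d[2]
def tri(ps,pt):
    a,d=ray('side',ps);b,e=ray('top',pt)
    t=np.linalg.lstsq(np.c_[d,-e],b-a,rcond=None)[0];u,v=a+t[0]*d,b+t[1]*e
    return (u+v)/2,np.linalg.norm(u-v)
def proj(n,X):
    c,M=cam(n);v=M.T@(np.array(X,float)-c['position']);return np.array([c['fx']*v[0]/v[2]+c['cx'],c['fy']*v[1]/v[2]+c['cy']])
E
python3 - <<'E'
import cv2,numpy as np
s=cv2.imread('pics/side0.png');t=cv2.imread('pics/top0.png')
I=cv2.INTER_CUBIC
o=np.zeros((600,800,3),np.uint8)
def put(im,x,y,w,h,f,X,Y,g):
    c=im[y:y+h,x:x+w];c=np.clip(c.astype(float)*g,0,255).astype(np.uint8)
    o[Y:Y+h*f,X:X+w*f]=cv2.resize(c,None,fx=f,fy=f,interpolation=I)
    for k in range(0,w,10): cv2.line(o,(X+k*f,Y),(X+k*f,Y+6),(0,255,0),1)
    for k in range(0,h,10): cv2.line(o,(X,Y+k*f),(X+6,Y+k*f),(0,255,0),1)
put(s,390,150,60,60,6,0,0,1.3)
put(t,295,80,50,60,6,370,0,2)
put(t,155,165,45,48,5,0,360,1.6)
put(s,280,110,45,60,4,300,360,1.2)
put(t,385,145,75,70,3,500,370,1.2)
cv2.imwrite('pics/crop1.png',o)
E
```

```text
(no output)
```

View pics/crop1.png

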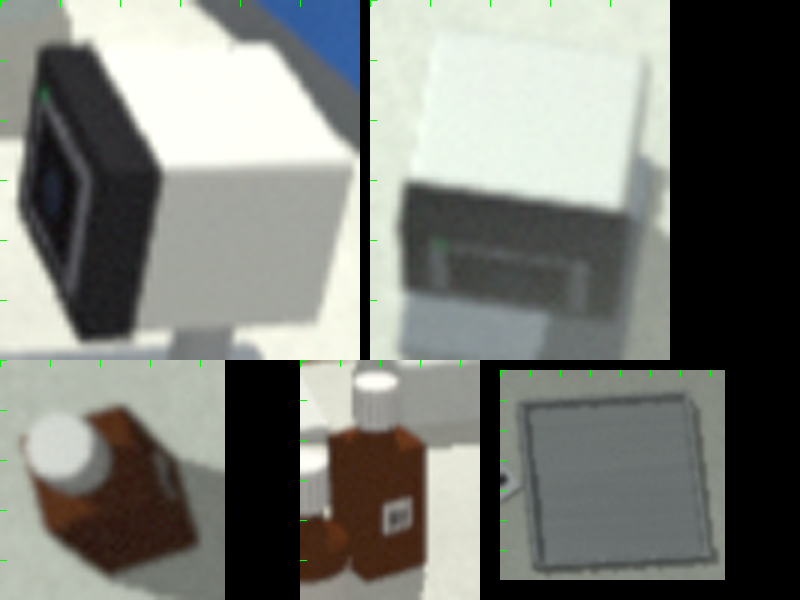

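```bash
python3 - <<'E'
from h import *
np.set_printoptions(precision=1,suppress=True)
def px(x0,y0,f,X,Y):
    return lambda u,v:(x0+(u-X+.5)/f-.5,y0+(v-Y+.5)/f-.5)
S=px(390,150,6,0,0);T=px(295,80,6,370,0);B=px(155,165,5,0,360);C=px(280,110,4,300,360);Y=px(385,145,3,500,370)
print('window corners tri')
sc=[S(42,97),S(90,183),S(72,292),S(30,205)];tc=[T(438,243),T(587,262),T(575,310),T(432,288)]
P=[]
for a,b in zip(sc,tc):
    p=tri(a,b);P.append(p[0]);print(*p)
print('win centre',np.mean(P,0))
print('white top rect z156, top cam')
W=[plane('top',T(*q),156) for q in[(440,32),(645,57),(628,210),(407,183)]]
for w in W: print(w)
d=W[2]-W[3];print('front yaw',np.degrees(np.arctan2(d[1],d[0]))+90, np.linalg.norm(d))
print('side front top edge z156',plane('side',S(40,48),156),plane('side',S(112,170),156),plane('side',S(92,45),156),plane('side',S(160,168),156))
print('tray rim corners z16')
tr=[plane('top',Y(*q),16) for q in[(519,404),(690,396),(716,560),(536,570)]]
for w in tr: print(w)
print('c',np.mean(tr,0))
print('cap'); print(tri(C(376,380),B(62,443)))
print('cap top z142',plane('top',B(60,440),142),plane('side',C(376,380),142))
print('body side base corners',plane('side',C(366,580),0),plane('side',C(426,566),0))
print('body top corners top z100',[plane('top',B(*q),100) for q in[(122,406),(170,460),(48,530)]])
print('base',[plane('top',B(*q),0) for q in[(198,545),(112,577)]])
print('label z50',plane('side',C(397,516),50))
E
```

```text
window corners tri
[702.5  36.1 142.5] 0.4431687954973418
[691.9 -22.7 142.9] 0.4125065609589655
[692.  -19.7  94.5] 2.6420196006467256
[704.4  39.1  93. ] 2.141747083364257
win centre [697.7   8.2 118.2]
white top rect z156, top cam
[786.9  31.9 156. ]
[772.8 -49.4 156. ]
[708.  -39.3 156. ]
[722.9  47.3 156. ]
front yaw -9.775232492528062 87.8895672537191
side front top edge z156 [705.4  48.  156. ] [691.3 -35.7 156. ] [724.8  44.9 156. ] [707.5 -39.  156. ]
tray rim corners z16
[ 645.5 -182.7   16. ]
[ 646.8 -332.5   16. ]
[ 499.8 -340.    16. ]
[ 497.3 -186.1   16. ]
c [ 572.3 -260.3   16. ]
cap
(array([564.9, 363.5, 143.3]), np.float64(0.6933644647380444))
cap top z142 [566.4 364.8 142. ] [566.  366.5 142. ]
body side base corners [549.3 340.4   0. ] [597.1 348.3   0. ]
body top corners top z100 [array([594.2, 348. , 100. ]), array([566.2, 324.4, 100. ]), array([533.9, 382.2, 100. ])]
base [array([547.4, 334.8,   0. ]), array([532.2, 379.1,   0. ])]
label z50 [572.6 338.2  50. ]
```

```bash
cat >>h.py <<'E'
import json,os
def cmd(): return json.load(open('cmd.json')) if os.path.exists('cmd.json') else [248.975,518.304,248.282,154.35]
def shift(target,save=False):
    """target world x,y,z mm, psi deg -> tool shift cm and turn rad from commanded pose"""
    c=cmd();p=np.radians(c[3]);d=np.array(target[:3])-c[:3]
    sh=[np.cos(p)*d[0]+np.sin(p)*d[1],np.sin(p)*d[0]-np.cos(p)*d[1],-d[2]]
    return np.round(np.array(sh)/10,3),round(-np.radians(target[3]-c[3]),4)
def applied(sh,turn):
    c=cmd();p=np.radians(c[3]);a,b,z=np.array(sh)*10
    n=[c[0]+np.cos(p)*a+np.sin(p)*b,c[1]+np.sin(p)*a-np.cos(p)*b,c[2]-z,c[3]-np.degrees(turn)]
    json.dump(n,open('cmd.json','w'));return np.round(n,1)
def meas():
    s=readout.sense();w,x,y,z=s['tcp_rot'];M=R.from_quat([x,y,z,w]).as_matrix()
    print('t',round(s['time_s'],2),'pos',np.round(s['position'],1),'psi',round(np.degrees(np.arctan2(M[1,0],M[0,0])),1),'w',round(s['width'],1),'F',np.round(s['ft_force'],1),'j',np.round(s['joint_pos'],2))
E
python3 - <<'E'
from h import *
np.set_printoptions(precision=1,suppress=True)
print('round cap', tri((255+103/4,100+140/4),(150+(500-340)/2.5,165+132/2.8)))
print('short cap', tri((255+60/4,100+342/4),(150+(673-340)/2.5,165+205/2.8)))
print('blue box top', tri((368,160),(229,130)))
# bottle yaw via amber contour
for n in('side','top'):
    im=cv2.imread(f'pics/{n}0.png').astype(int);b,g,r=im[...,0],im[...,1],im[...,2]
    m=((r-b>20)&(r<140)&(r-g>12)).astype(np.uint8)
    m[:]=m
    k,l,st,ce=cv2.connectedComponentsWithStats(m)
    for i in range(1,k):
        if 60<st[i][4]<3000: print(n,st[i],ce[i])
# candidates yaw projected
for yaw in (9,13,17):
    y=np.radians(yaw)
    for z in(0,100):
        c=[(565.5+27*(sx*np.cos(y)-sy*np.sin(y)),365+27*(sx*np.sin(y)+sy*np.cos(y)),z) for sx,sy in((1,1),(1,-1),(-1,-1),(-1,1))]
        print(yaw,z,'side',*[proj('side',q) for q in c],'top',*[proj('top',q) for q in c])
E
```

```text
round cap (array([488.9, 254.3, 142. ]), np.float64(3.6574553837514423))
short cap (array([428.9, 100.2,  98.6]), np.float64(3.3405802061937293))
blue box top (array([725.5, 236.1,  44.4]), np.float64(3.3511400552484054))
side [  0   2  26  20 139] [12.5 10.9]
side [ 20  68  30  28 345] [34.4 76.5]
side [262  78   4  32  64] [263.7  93.5]
side [ 271  126   40   40 1014] [293.8 147.7]
side [189 145  40  40 923] [209.7 169.6]
side [276 180  16   8  69] [283.9 184.3]
side [259 194  24  33 665] [270.9 211.8]
side [191 201  46  16 410] [209.8 210.1]
side [ 486  225  101   65 1402] [535.4 259.1]
side [544 286  43  22 313] [562.9 298.8]
side [562 299  65  29 502] [591.5 314.9]
top [428  51  16  41 401] [435.3  71.3]
top [457  50  17  41 418] [465.1  70.3]
top [384  53  15  40 386] [390.5  72.6]
top [399  52  13  27 258] [404.9  65.4]
top [413  52  16  40 394] [420.4  71.6]
top [444  65  15  26 265] [450.9  77.6]
top [621 111  12  27  92] [628.2 127.1]
top [173 175  11  20  85] [178.6 182.6]
top [162 189  15  11  81] [168.1 194.2]
top [208 218  17  10  76] [216.1 223.5]
top [273 230  23  24 209] [284.6 243.9]
top [ 214  267   55   50 1734] [241.  288.3]
9 0 side [303.9 154.1] [311.4 162.1] [294.6 166. ] [287.5 157.7] top [171.  187.4] [191.5 183.5] [194.4 203.2] [173.8 207.2]
9 100 side [303.6 123.6] [311.5 130.9] [293.7 134.4] [286.4 126.9] top [159.1 177.1] [181.3 172.9] [184.4 194.1] [162.  198.4]
13 0 side [303.1 153.9] [311.7 161.7] [295.4 166.1] [287.2 158.1] top [170.4 188.3] [190.6 183. ] [195.  202.4] [174.6 207.7]
13 100 side [302.8 123.4] [311.8 130.5] [294.7 134.6] [286.  127.2] top [158.5 178. ] [180.4 172.3] [185.  193.2] [162.9 199. ]
17 0 side [302.3 153.8] [311.9 161.2] [296.3 166.2] [286.9 158.5] top [169.9 189.1] [189.8 182.5] [195.5 201.5] [175.5 208.2]
17 100 side [301.9 123.3] [312.1 130.1] [295.6 134.7] [285.7 127.6] top [157.9 178.9] [179.4 171.8] [185.6 192.2] [163.9 199.5]
```

Measured so far:
- **Bottle:** (566,365), yaw about 15°.
- **Reader window:** (698,7,120), yaw about -9.7°.
- **Tray:** (572,-260).
- **Round bottle:** (489,254).
- **Short bottle:** (429,100).

All are consistent across both views.

```bash
python3 -c "
from h import *
print(shift([565.7,365,200,115]))"
```

```text
(array([-35.187,  -0.11 ,   4.828]), np.float64(0.6868))
```

Emit:
{"method": "jog_arm", "body": {
  "plan": [
    [[-3,0,0],0.07],
    [[-7,0,0],0.14],
    [[-11,0,0],0.2],
    [[-15,0,0],0.3],
    [[-18,0,0],0.36]
  ],
  "claw": 1
}}

```text
time_s: 0.52
position: [413.5, 438.6, 247.7]
tcp_rot: [0.0, 0.395, 0.918, -0.0]
ft_force: [-0.5, 0.6, 0.5]
width: 85.2
```

```bash
python3 -c "
from h import *
print(applied([-18,0,0],.36));meas();print(shift([565.7,365,200,115]))"
```

```text
[411.2 440.4 248.3 133.7]
t 0.52 pos [413.5 438.6 247.7] psi 133.4 w 85.2 F [-0.5  0.6  0.5] j [ 0.67  0.27  1.47 -0.    1.41 -0.09]
(array([-16.124,   5.952,   4.828]), np.float64(0.3268))
```

Emit:
{"method": "jog_arm", "body": {
  "plan": [
    [[-4,1.5,1.2],0.08],
    [[-8,3,2.4],0.16],
    [[-12,4.4,3.6],0.24],
    [[-14.5,5.4,4.4],0.3],
    [[-16.1,5.95,4.8],0.327]
  ]
}}

```text
time_s: 0.93
position: [568.1, 361.8, 197.4]
tcp_rot: [-0.0, 0.54, 0.842, -0.002]
ft_force: [0.2, 0.4, 0.3]
width: 85.4
```

Emit:
{"method": "jog_arm", "body": {
  "plan": [
    [[0,0,0],0],
    [[0,0,0],0],
    [[0,0,0],0],
    [[0,0,0],0],
    [[0,0,0],0]
  ]
}}

```text
time_s: 1.35
position: [564.3, 366.5, 201.2]
tcp_rot: [0.0, 0.536, 0.844, 0.0]
ft_force: [0.1, -0.8, -0.2]
width: 85.7
```

```bash
python3 -c "
from h import *
print(applied([-16.1,5.95,4.8],.327));meas();print(shift([565.7,365,127,115]))
for n in('side','top'): cv2.imwrite(f'pics/{n}1.png',viewer.grab_frame(n)[:,:,::-1])
s=cv2.imread('pics/side1.png')[70:200,220:370];t=cv2.imread('pics/top1.png')[130:240,110:260]
o=np.zeros((520,760,3),np.uint8);o[:325,:375]=cv2.resize(s,(375,325));o[:275,380:755]=cv2.resize(t,(375,275));cv2.imwrite('pics/c1.png',o)
print(proj('top',[565.7,365,142]),proj('side',[565.7,365,142]))
"
```

```text
[565.5 365.2 200.3 115. ]
t 1.35 pos [564.3 366.5 201.2] psi 115.1 w 85.7 F [ 0.1 -0.8 -0.2] j [0.45 0.45 1.33 0.   1.37 0.01]
(array([-0.022,  0.01 ,  7.328]), np.float64(-0.0002))
[166.52037839 180.88229795] [298.65627793 114.84244846]
```

View pics/c1.png

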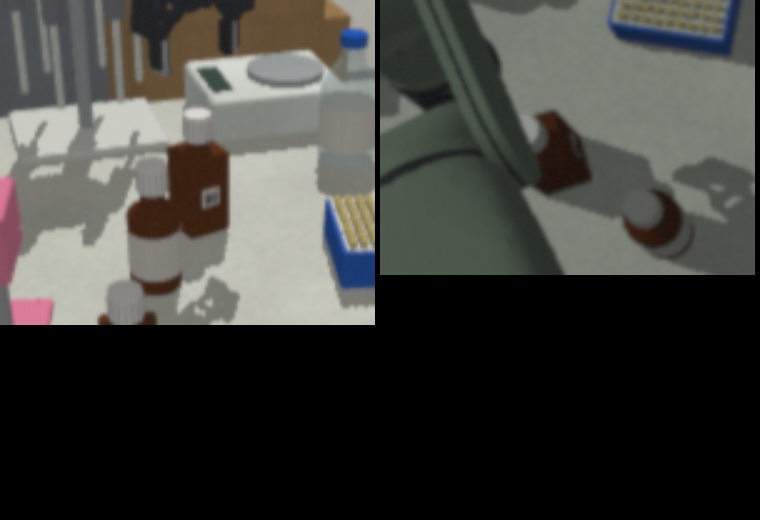

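The fingers at (160,50) and (228,40) straddle the cap at (197,125) in the side crop. Descending.

Emit:
{"method": "jog_arm", "body": {
  "plan": [
    [[0,0,1.6],0],
    [[0,0,3.4],0],
    [[0,0,5.2],0],
    [[0,0,6.6],0],
    [[0,0,7.3],0]
  ]
}}

```text
time_s: 1.87
position: [563.8, 364.9, 124.9]
tcp_rot: [-0.001, 0.537, 0.844, -0.002]
ft_force: [0.2, -0.4, 0.1]
width: 85.0
```

Emit:
{"method": "jog_arm", "body": {
  "plan": [
    [[0,0,0],0],
    [[0,0,0],0],
    [[0,0,0],0],
    [[0,0,0],0],
    [[0,0,0],0]
  ]
}}

```text
time_s: 2.28
position: [566.3, 365.5, 128.7]
tcp_rot: [0.001, 0.537, 0.843, 0.001]
ft_force: [-0.5, -0.5, -1.0]
width: 85.2
```

```bash
python3 -c "
from h import *
print(applied([0,0,7.3],0));meas()
for n in('side',): cv2.imwrite(f'pics/{n}2.png',viewer.grab_frame(n)[:,:,::-1])
s=cv2.imread('pics/side2.png')[70:200,220:370]
cv2.imwrite('pics/c2.png',cv2.resize(s,(600,520)))
"
```

```text
[565.5 365.2 127.3 115. ]
t 2.28 pos [566.3 365.5 128.7] psi 115.0 w 85.2 F [-0.5 -0.5 -1. ] j [0.44 0.52 1.38 0.   1.24 0.01]
```

View pics/c2.png

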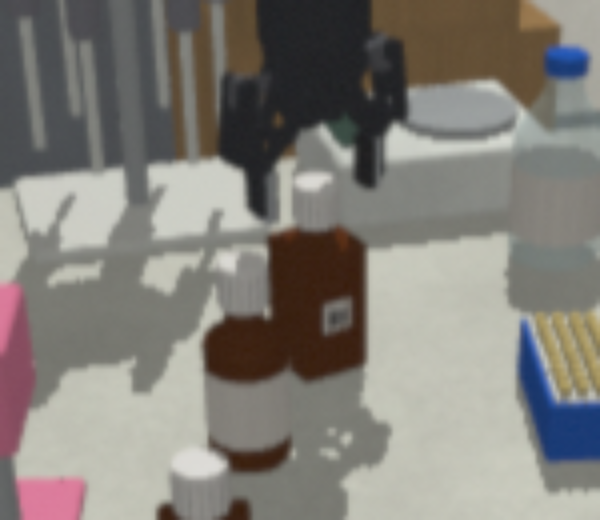

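The fingers are on both sides of the cap, with the tips at about its lower half. Closing.

Emit:
{"method": "jog_arm", "body": {
  "plan": [
    [[0,0,0],0],
    [[0,0,0],0],
    [[0,0,0],0],
    [[0,0,0],0],
    [[0,0,0],0]
  ],
  "claw": -1,
  "grip_force": 60
}}

```text
time_s: 2.75
position: [565.5, 365.1, 127.6]
tcp_rot: [-0.0, 0.537, 0.843, -0.0]
ft_force: [0.3, -0.1, -1.9]
width: 30.6
```

Emit:
{"method": "jog_arm", "body": {
  "plan": [
    [[0,0,0],0],
    [[0,0,0],0],
    [[0,0,0],0],
    [[0,0,0],0],
    [[0,0,0],0]
  ]
}}

```text
time_s: 3.17
position: [565.5, 365.1, 127.5]
tcp_rot: [-0.0, 0.537, 0.843, -0.0]
ft_force: [-1.8, -0.1, 2.0]
width: 30.5
```

```bash
python3 -c "
from h import *
meas()
for n in('side',): cv2.imwrite(f'pics/{n}3.png',viewer.grab_frame(n)[:,:,::-1])
s=cv2.imread('pics/side3.png')[70:200,220:370]
cv2.imwrite('pics/c3.png',cv2.resize(s,(600,520)))
"
```

```text
t 3.17 pos [565.5 365.1 127.5] psi 115.0 w 30.5 F [-1.8 -0.1  2. ] j [ 0.44  0.52  1.38 -0.    1.24  0.01]
```

View pics/c3.png

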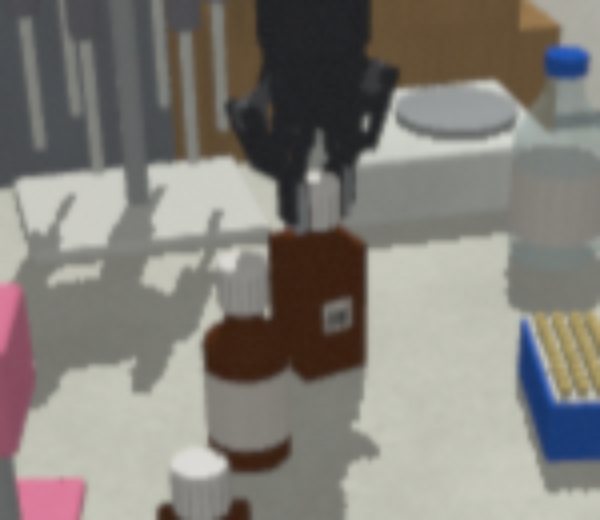

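Gripped at 30.5 mm, bottle undisturbed. Lifting.

Emit:
{"method": "jog_arm", "body": {
  "plan": [
    [[0,0,-0.4],0],
    [[0,0,-1.4],0],
    [[0,0,-2.6],0],
    [[0,0,-3.6],0],
    [[0,0,-4],0]
  ]
}}

```text
time_s: 3.63
position: [566.9, 365.8, 170.4]
tcp_rot: [0.001, 0.537, 0.843, 0.002]
ft_force: [-0.2, -0.7, -2.0]
width: 30.3
```

Emit:
{"method": "jog_arm", "body": {
  "plan": [
    [[0,0,-0.7],0],
    [[0,0,-1.6],0],
    [[0,0,-2.5],0],
    [[0,0,-3],0],
    [[0,0,-3],0]
  ]
}}

```text
time_s: 4.05
position: [566.5, 365.6, 199.6]
tcp_rot: [0.001, 0.537, 0.843, 0.002]
ft_force: [0.1, 0.1, -1.8]
width: 30.1
```

```bash
python3 -c "
from h import *
print(applied([0,0,-7],0));meas()
print(shift([632,18.3,197.3,-.2]))
for n in('side','top'): cv2.imwrite(f'pics/{n}4.png',viewer.grab_frame(n)[:,:,::-1])
s=cv2.imread('pics/side4.png')[50:180,220:370]
cv2.imwrite('pics/c4.png',cv2.resize(s,(600,520),interpolation=cv2.INTER_CUBIC))
"
```

```text
[565.5 365.2 197.3 115. ]
t 4.05 pos [566.5 365.6 199.6] psi 115.0 w 30.1 F [ 0.1  0.1 -1.8] j [ 0.44  0.45  1.33 -0.    1.36  0.01]
(array([-3.4248e+01, -8.6260e+00, -2.0000e-03]), np.float64(2.0104))
```

View pics/c4.png

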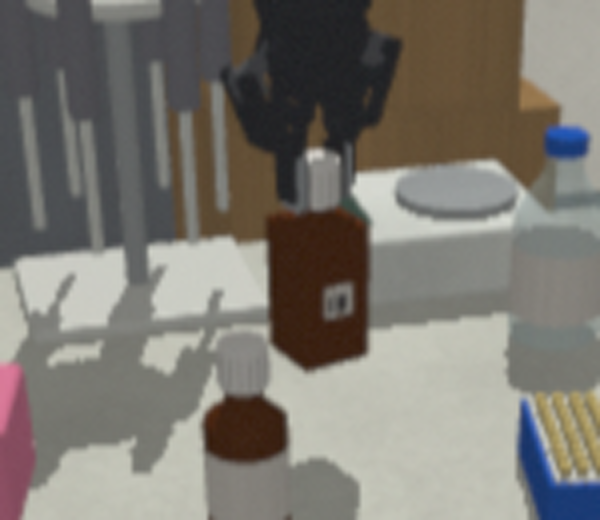

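The bottle hangs upright. Moving to the window while turning.

```bash
python3 -c "
from h import *
a=np.array(cmd());b=np.array([632,18.3,197.3,-.2])
for f in(.22,.5,.78,1):
    sh,t=shift(a+(b-a)*f);sh=np.round(sh,1);t=round(t,2);print(sh,t,applied(sh,t))
"
```

```text
[-7.5 -1.9 -0. ] 0.44 [580.  289.2 197.3  89.8]
[-9.7  1.9 -0. ] 0.57 [598.6 192.1 197.3  57.1]
[-7.2  6.9 -0. ] 0.56 [617.5  94.2 197.3  25. ]
[-1.9  7.5 -0. ] 0.44 [ 6.320e+02  1.820e+01  1.973e+02 -2.000e-01]
```

Emit:
{"method": "jog_arm", "body": {
  "plan": [
    [[-0.6,-0.2,0],0.04],
    [[-1.8,-0.5,0],0.11],
    [[-3.5,-0.9,0],0.21],
    [[-5.5,-1.4,0],0.32],
    [[-7.5,-1.9,0],0.44]
  ]
}}

```text
time_s: 4.57
position: [579.3, 288.4, 196.2]
tcp_rot: [-0.0, 0.71, 0.704, -0.001]
ft_force: [0.3, 0.4, -2.5]
width: 30.5
```

Emit:
{"method": "jog_arm", "body": {
  "plan": [
    [[-1.9,0.4,0],0.11],
    [[-3.9,0.8,0],0.23],
    [[-5.8,1.1,0],0.34],
    [[-7.8,1.5,0],0.46],
    [[-9.7,1.9,0],0.57]
  ]
}}

```text
time_s: 4.98
position: [598.0, 190.9, 196.3]
tcp_rot: [-0.0, 0.88, 0.475, -0.001]
ft_force: [-0.2, 1.0, -2.6]
width: 30.7
```

Emit:
{"method": "jog_arm", "body": {
  "plan": [
    [[-1.4,1.4,0],0.11],
    [[-2.9,2.8,0],0.22],
    [[-4.3,4.1,0],0.34],
    [[-5.8,5.5,0],0.45],
    [[-7.2,6.9,0],0.56]
  ]
}}

```text
time_s: 5.4
position: [616.8, 93.1, 196.3]
tcp_rot: [-0.0, 0.977, 0.214, -0.001]
ft_force: [0.6, 0.0, -2.6]
width: 30.7
```

Emit:
{"method": "jog_arm", "body": {
  "plan": [
    [[-0.5,2.1,0],0.11],
    [[-1,4,0],0.22],
    [[-1.4,5.6,0],0.32],
    [[-1.7,6.8,0],0.4],
    [[-1.9,7.5,0],0.44]
  ]
}}

```text
time_s: 5.82
position: [631.7, 16.3, 196.3]
tcp_rot: [0.0, 1.0, -0.004, -0.001]
ft_force: [-0.4, 0.9, -2.2]
width: 30.6
```

```bash
cat >look.py <<'E'
from h import *
import sys
k=sys.argv[1];meas()
for n in('side','top'): cv2.imwrite(f'pics/{n}{k}.png',viewer.grab_frame(n)[:,:,::-1])
s=cv2.imread(f'pics/side{k}.png')[100:240,340:460];t=cv2.imread(f'pics/top{k}.png')[70:190,260:380]
o=np.zeros((560,800,3),np.uint8);I=cv2.INTER_CUBIC
o[:,:480]=cv2.resize(s,(480,560),interpolation=I);o[:315,485:]=cv2.resize(t,(315,315),interpolation=I)
cv2.imwrite(f'pics/c{k}.png',o)
E
python3 look.py 5
```

```text
t 5.82 pos [631.7  16.3 196.3] psi -0.5 w 30.6 F [-0.4  0.9 -2.2] j [-0.11  0.37  1.44 -0.    1.33  1.47]
```

View pics/c5.png

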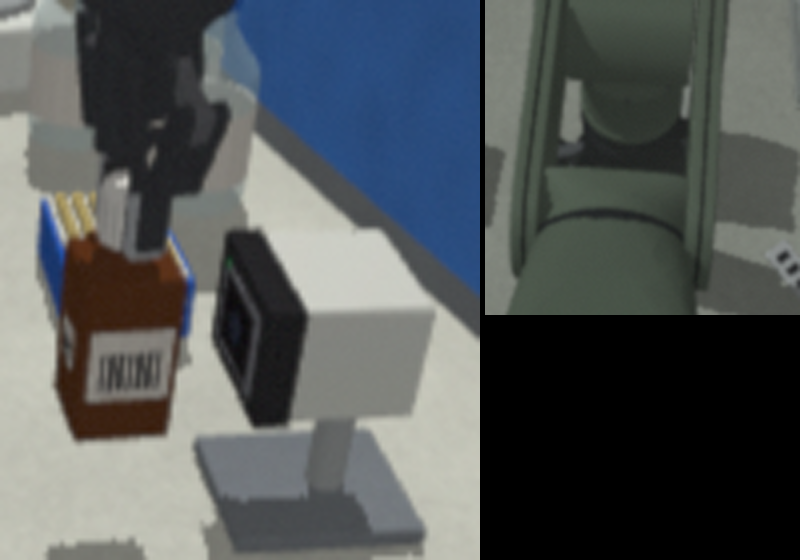

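The medium label faces the camera at (130,365) and the small label is on the robot side, so the tall label faces the reader. I'll measure yaw and position from the base edge, at z about 69.

```bash
python3 - <<'E'
from h import *
f=lambda u,v:(340+(u+.5)/4-.5,100+(v+.5)/4-.5)
a=plane('side',f(76,440),69);b=plane('side',f(167,435),69);c=plane('side',f(57,392),69)
print(a,b,c,np.linalg.norm(b-a),np.degrees(np.arctan2(*(b-a)[1::-1])),np.degrees(np.arctan2(*(c-a)[1::-1]))-90,np.linalg.norm(c-a))
q=[plane('side',f(*p),119) for p in((88,337),(173,328),(170,395),(86,404))]
# label lies in vertical plane through a-b : intersect
n=np.array([-(b-a)[1],(b-a)[0],0]);
L=[]
for p in((88,337),(173,328),(168,395),(86,404)):
    o,d=ray('side',f(*p));L.append(o+d*((a-o)@n)/(d@n));print(L[-1])
print('label centre',np.mean(L,0))
e=L[1]-L[0]+L[2]-L[3];print(np.degrees(np.arctan2(e[1],e[0])))
E
```

```text
[603.97896504  -0.96973215  69.        ] [653.44274863 -10.25876038  69.        ] [610.50678343  44.62709393  69.        ] 50.32844059338717 -10.635956868330533 -8.147324681165387 46.0617299031556
[605.47512692  -1.25070318 135.31896026]
[649.32536887  -9.48553896 138.29286088]
[651.18592021  -9.83494033  95.72676121]
[607.62454645  -1.65435242  92.66573762]
label centre [628.40274061  -5.55638372 115.50107999]
-10.635956868330478
```

Emit:
{"method": "jog_arm", "body": {
  "plan": [
    [[0,0,0],0],
    [[0,0,0],0],
    [[0,0,0],0],
    [[0,0,0],0],
    [[0,0,0],0]
  ]
}}

```text
time_s: 6.33
position: [631.8, 18.8, 197.3]
tcp_rot: [-0.0, 1.0, -0.001, -0.0]
ft_force: [0.6, -0.5, -3.2]
width: 30.2
```

Yaw is off by about 1° and position by 1–3 mm, well inside the tolerances. Holding.

Emit:
{"method": "jog_arm", "body": {
  "plan": [
    [[0,0,0],0],
    [[0,0,0],0],
    [[0,0,0],0],
    [[0,0,0],0],
    [[0,0,0],0]
  ]
}}

```text
time_s: 6.75
position: [631.9, 18.1, 197.3]
tcp_rot: [-0.0, 1.0, -0.002, -0.0]
ft_force: [-0.5, 0.2, -3.0]
width: 30.6
```

Emit:
{"method": "jog_arm", "body": {
  "plan": [
    [[0,0,0],0],
    [[0,0,0],0],
    [[0,0,0],0],
    [[0,0,0],0],
    [[0,0,0],0]
  ]
}}

```text
time_s: 7.17
position: [631.9, 18.1, 197.2]
tcp_rot: [-0.0, 1.0, -0.002, -0.0]
ft_force: [0.3, 0.3, -2.4]
width: 30.5
```

Emit:
{"method": "jog_arm", "body": {
  "plan": [
    [[0,0,0],-0.05],
    [[0,0,0],-0.13],
    [[0,0,0],-0.23],
    [[0,0,0],-0.33],
    [[0,0,0],-0.43]
  ]
}}

```text
time_s: 7.58
position: [631.9, 18.1, 197.3]
tcp_rot: [0.0, 0.977, 0.214, 0.0]
ft_force: [-0.4, -0.1, -2.8]
width: 30.5
```

Emit:
{"method": "jog_arm", "body": {
  "plan": [
    [[0,0,0],-0.1],
    [[0,0,0],-0.2],
    [[0,0,0],-0.3],
    [[0,0,0],-0.4],
    [[0,0,0],-0.5]
  ]
}}

```text
time_s: 8.0
position: [631.9, 18.1, 197.3]
tcp_rot: [-0.0, 0.893, 0.449, -0.0]
ft_force: [-0.3, 1.1, -3.1]
width: 30.5
```

Emit:
{"method": "jog_arm", "body": {
  "plan": [
    [[0,0,0],-0.1],
    [[0,0,0],-0.2],
    [[0,0,0],-0.3],
    [[0,0,0],-0.4],
    [[0,0,0],-0.5]
  ]
}}

```text
time_s: 8.42
position: [631.9, 18.1, 197.3]
tcp_rot: [-0.0, 0.755, 0.656, -0.0]
ft_force: [-0.6, 0.1, -3.4]
width: 30.5
```

Emit:
{"method": "jog_arm", "body": {
  "plan": [
    [[0,0,0],-0.07],
    [[0,0,0],-0.11],
    [[0,0,0],-0.14],
    [[0,0,0],-0.14],
    [[0,0,0],-0.14]
  ]
}}

```text
time_s: 8.83
position: [631.9, 18.1, 197.3]
tcp_rot: [0.0, 0.709, 0.705, 0.0]
ft_force: [0.1, -0.5, -2.5]
width: 30.5
```

Emit:
{"method": "jog_arm", "body": {
  "plan": [
    [[0,0,0],0],
    [[0,0,0],0],
    [[0,0,0],0],
    [[0,0,0],0],
    [[0,0,0],0]
  ]
}}

```text
time_s: 9.25
position: [631.9, 18.1, 197.3]
tcp_rot: [0.0, 0.709, 0.706, 0.0]
ft_force: [-0.3, -0.0, -3.1]
width: 30.6
```

```bash
python3 -c "
from h import *
print(applied([0,0,0],-1.57))"; python3 look.py 6
```

```text
[632.   18.2 197.3  89.8]
t 9.25 pos [631.9  18.1 197.3] psi 89.8 w 30.6 F [-0.3 -0.  -3.1] j [-0.11  0.37  1.44  0.    1.33 -0.1 ]
```

View pics/c6.png

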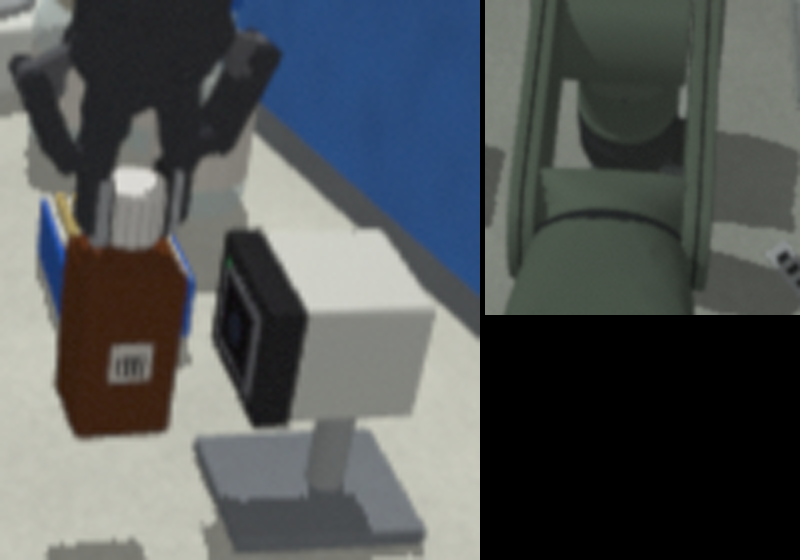

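The small label (130,363) faces the camera and the bare side the robot, so the medium label faces the window. I'll hold, then turn to the small label.

Emit:
{"method": "jog_arm", "body": {
  "plan": [
    [[0,0,0],0],
    [[0,0,0],0],
    [[0,0,0],0],
    [[0,0,0],0],
    [[0,0,0],0]
  ]
}}

```text
time_s: 9.77
position: [631.9, 18.1, 197.3]
tcp_rot: [-0.0, 0.709, 0.706, -0.0]
ft_force: [-0.3, -0.9, -3.5]
width: 30.2
```

Emit:
{"method": "jog_arm", "body": {
  "plan": [
    [[0,0,0],0],
    [[0,0,0],0],
    [[0,0,0],0],
    [[0,0,0],0],
    [[0,0,0],0]
  ]
}}

```text
time_s: 10.18
position: [631.9, 18.1, 197.3]
tcp_rot: [0.0, 0.709, 0.706, -0.0]
ft_force: [0.5, 0.6, -2.3]
width: 30.4
```

Emit:
{"method": "jog_arm", "body": {
  "plan": [
    [[0,0,0],-0.05],
    [[0,0,0],-0.13],
    [[0,0,0],-0.23],
    [[0,0,0],-0.33],
    [[0,0,0],-0.43]
  ]
}}

```text
time_s: 10.6
position: [631.9, 18.1, 197.3]
tcp_rot: [-0.0, 0.54, 0.842, 0.0]
ft_force: [-0.4, -0.7, -4.0]
width: 30.9
```

Emit:
{"method": "jog_arm", "body": {
  "plan": [
    [[0,0,0],-0.1],
    [[0,0,0],-0.2],
    [[0,0,0],-0.3],
    [[0,0,0],-0.4],
    [[0,0,0],-0.5]
  ]
}}

```text
time_s: 11.02
position: [631.9, 18.1, 197.3]
tcp_rot: [0.0, 0.315, 0.949, 0.0]
ft_force: [-0.0, 0.5, -3.5]
width: 30.6
```

Emit:
{"method": "jog_arm", "body": {
  "plan": [
    [[0,0,0],-0.1],
    [[0,0,0],-0.2],
    [[0,0,0],-0.3],
    [[0,0,0],-0.4],
    [[0,0,0],-0.5]
  ]
}}

```text
time_s: 11.43
position: [631.9, 18.1, 197.3]
tcp_rot: [-0.0, 0.07, 0.998, 0.0]
ft_force: [-0.5, 1.4, -2.0]
width: 30.8
```

Emit:
{"method": "jog_arm", "body": {
  "plan": [
    [[0,0,0],-0.07],
    [[0,0,0],-0.11],
    [[0,0,0],-0.14],
    [[0,0,0],-0.14],
    [[0,0,0],-0.14]
  ]
}}

```text
time_s: 11.85
position: [631.9, 18.1, 197.3]
tcp_rot: [0.0, 0.003, 1.0, -0.0]
ft_force: [-0.1, 0.1, -3.1]
width: 30.7
```

Emit:
{"method": "jog_arm", "body": {
  "plan": [
    [[0,0,0],0],
    [[0,0,0],0],
    [[0,0,0],0],
    [[0,0,0],0],
    [[0,0,0],0]
  ]
}}

```text
time_s: 12.27
position: [631.9, 18.1, 197.3]
tcp_rot: [0.0, 0.002, 1.0, 0.0]
ft_force: [0.9, 0.3, -2.9]
width: 30.5
```

Emit:
{"method": "jog_arm", "body": {
  "plan": [
    [[0,0,0],0],
    [[0,0,0],0],
    [[0,0,0],0],
    [[0,0,0],0],
    [[0,0,0],0]
  ]
}}

```text
time_s: 12.68
position: [631.9, 18.1, 197.3]
tcp_rot: [0.0, 0.002, 1.0, -0.0]
ft_force: [-0.4, -0.6, -2.8]
width: 30.5
```

Emit:
{"method": "jog_arm", "body": {
  "plan": [
    [[0,0,0],0],
    [[0,0,0],0],
    [[0,0,0],0],
    [[0,0,0],0],
    [[0,0,0],0]
  ]
}}

```text
time_s: 13.1
position: [631.9, 18.1, 197.3]
tcp_rot: [0.0, 0.002, 1.0, -0.0]
ft_force: [-1.0, 0.3, -3.0]
width: 30.3
```

```bash
python3 -c "
from h import *
print(applied([0,0,0],-1.57))"; python3 look.py 7
python3 -c "
from h import *
c=cmd()
for t in ([600,10,217,179.8],[572.3,-260.3,217,179.8]): print(shift(t))
print(plane('top',(378,176),5))"
```

```text
[632.   18.2 197.3 179.7]
t 13.1 pos [631.9  18.1 197.3] psi 179.7 w 30.3 F [-1.   0.3 -3. ] j [-0.11  0.37  1.44 -0.    1.33 -1.67]
(array([ 3.194, -0.831, -1.972]), np.float64(-0.0012))
(array([  5.838, -27.874,  -1.972]), np.float64(-0.0012))
[ 595.66937846 -146.5927711     5.        ]
```

View pics/c7.png

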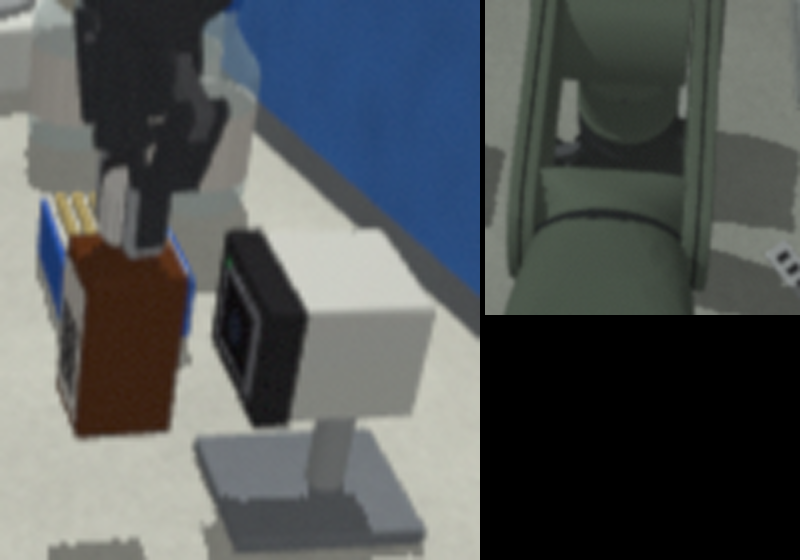

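The tall label now faces the robot at (70,350), so the small one faced the window and was held over 1 s. Moving to the tray.

Emit:
{"method": "jog_arm", "body": {
  "plan": [
    [[0.6,0,0],0],
    [[1.6,-0.5,0],0],
    [[2.8,-1.6,0],0],
    [[3.6,-3.4,0],0],
    [[4.2,-5.6,0],0]
  ]
}}

```text
time_s: 13.62
position: [588.3, -37.0, 197.2]
tcp_rot: [-0.001, 0.001, 1.0, 0.0]
ft_force: [0.9, -0.2, -3.3]
width: 31.1
```

Emit:
{"method": "jog_arm", "body": {
  "plan": [
    [[0.2,-2.3,0],0],
    [[0.4,-4.6,0],0],
    [[0.6,-6.9,0],0],
    [[0.8,-9.2,0],0],
    [[1,-11.4,0],0]
  ]
}}

```text
time_s: 14.03
position: [578.4, -152.7, 197.4]
tcp_rot: [-0.0, 0.002, 1.0, -0.0]
ft_force: [0.2, -0.0, -3.0]
width: 30.7
```

Emit:
{"method": "jog_arm", "body": {
  "plan": [
    [[0.2,-2.2,0],0],
    [[0.4,-4.6,0],0],
    [[0.5,-7,0],0],
    [[0.6,-9.4,0],0],
    [[0.7,-10.9,0],0]
  ]
}}

```text
time_s: 14.45
position: [571.0, -262.9, 197.4]
tcp_rot: [0.0, 0.003, 1.0, -0.001]
ft_force: [0.2, -0.3, -2.8]
width: 30.6
```

Emit:
{"method": "jog_arm", "body": {
  "plan": [
    [[0,0,0],0],
    [[0,0,0],0],
    [[0,0,0],0],
    [[0,0,0],0],
    [[0,0,0],0]
  ]
}}

```text
time_s: 14.87
position: [571.7, -259.3, 197.3]
tcp_rot: [-0.0, 0.002, 1.0, 0.0]
ft_force: [0.0, -0.6, -2.5]
width: 30.4
```

```bash
python3 -c "
from h import *
print(applied([5.9,-27.9,0],0));meas()
cv2.imwrite('pics/side8.png',viewer.grab_frame('side')[:,:,::-1])
s=cv2.imread('pics/side8.png')[160:400,300:500];cv2.imwrite('pics/c8.png',cv2.resize(s,(500,600)))
"
```

```text
[ 571.7 -260.6  197.3  179.7]
t 14.87 pos [ 571.7 -259.3  197.3] psi 179.8 w 30.4 F [ 0.  -0.6 -2.5] j [-0.56  0.36  1.46  0.    1.33 -2.13]
```

View pics/c8.png

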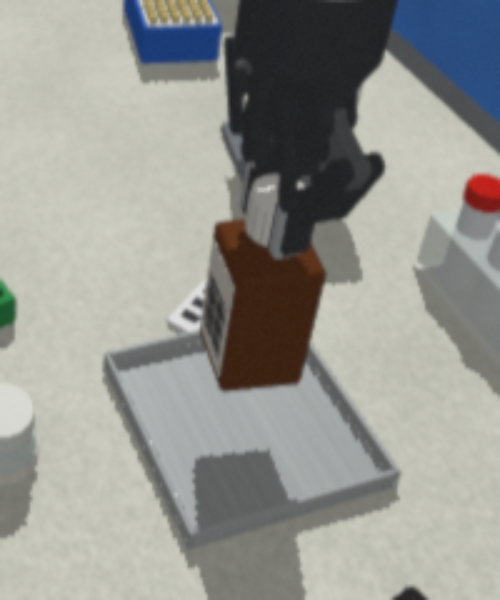

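The bottle is over the tray and upright. Lowering: its base is about 70 mm up, the tray floor about 4 mm.

Emit:
{"method": "jog_arm", "body": {
  "plan": [
    [[0,0,0.8],0],
    [[0,0,2],0],
    [[0,0,3.2],0],
    [[0,0,4.2],0],
    [[0,0,4.8],0]
  ]
}}

```text
time_s: 15.33
position: [570.1, -259.6, 146.0]
tcp_rot: [-0.002, 0.002, 1.0, 0.001]
ft_force: [-0.7, 0.7, -2.6]
width: 30.4
```

Emit:
{"method": "jog_arm", "body": {
  "plan": [
    [[0,0,0.5],0],
    [[0,0,0.9],0],
    [[0,0,1.2],0],
    [[0,0,1.4],0],
    [[0,0,1.4],0]
  ]
}}

```text
time_s: 15.75
position: [571.6, -260.6, 135.1]
tcp_rot: [-0.0, 0.002, 1.0, 0.0]
ft_force: [0.2, 0.6, -3.9]
width: 30.5
```

Emit:
{"method": "jog_arm", "body": {
  "plan": [
    [[0,0,0.1],0],
    [[0,0,0.2],0],
    [[0,0,0.3],0],
    [[0,0,0.35],0],
    [[0,0,0.35],0]
  ]
}}

```text
time_s: 16.17
position: [571.5, -260.6, 131.8]
tcp_rot: [-0.0, 0.002, 1.0, -0.0]
ft_force: [0.6, -0.0, -3.1]
width: 30.5
```

```bash
python3 -c "
from h import *
print(applied([0,0,6.55],0));meas()
"
```

```text
[ 571.7 -260.6  131.8  179.7]
t 16.17 pos [ 571.5 -260.6  131.8] psi 179.7 w 30.5 F [ 0.6 -0.  -3.1] j [-0.57  0.43  1.51 -0.    1.21 -2.13]
```

Not yet in contact. Going down in 0.5 mm steps.

Emit:
{"method": "jog_arm", "body": {
  "plan": [
    [[0,0,0.05],0],
    [[0,0,0.05],0],
    [[0,0,0.1],0],
    [[0,0,0.1],0],
    [[0,0,0.1],0]
  ]
}}

```text
time_s: 16.58
position: [571.8, -260.8, 131.5]
tcp_rot: [0.0, 0.002, 1.0, -0.0]
ft_force: [-0.8, 0.5, 1.6]
width: 30.6
```

Contact: the vertical force went from -3.0 to +1.6 N. Releasing.

Emit:
{"method": "jog_arm", "body": {
  "plan": [
    [[0,0,0],0],
    [[0,0,0],0],
    [[0,0,0],0],
    [[0,0,0],0],
    [[0,0,0],0]
  ],
  "claw": 0.6
}}

```text
time_s: 17.0
position: [571.7, -260.7, 130.9]
tcp_rot: [0.0, 0.002, 1.0, -0.0]
ft_force: [-0.2, -0.3, 0.3]
width: 68.4
```

Emit:
{"method": "jog_arm", "body": {
  "plan": [
    [[0,0,0],0],
    [[0,0,0],0],
    [[0,0,0],0],
    [[0,0,0],0],
    [[0,0,0],0]
  ]
}}

```text
time_s: 17.42
position: [571.6, -260.6, 130.8]
tcp_rot: [-0.0, 0.002, 1.0, -0.0]
ft_force: [-1.4, -0.1, 1.0]
width: 68.4
```

```bash
python3 -c "
from h import *
print(applied([0,0,.1],0));meas()
cv2.imwrite('pics/side9.png',viewer.grab_frame('side')[:,:,::-1])
s=cv2.imread('pics/side9.png')[160:400,300:500];cv2.imwrite('pics/c9.png',cv2.resize(s,(500,600)))
"
```

```text
[ 571.7 -260.6  130.8  179.7]
t 17.42 pos [ 571.6 -260.6  130.8] psi 179.7 w 68.4 F [-1.4 -0.1  1. ] j [-0.57  0.43  1.51 -0.    1.2  -2.13]
```

View pics/c9.png

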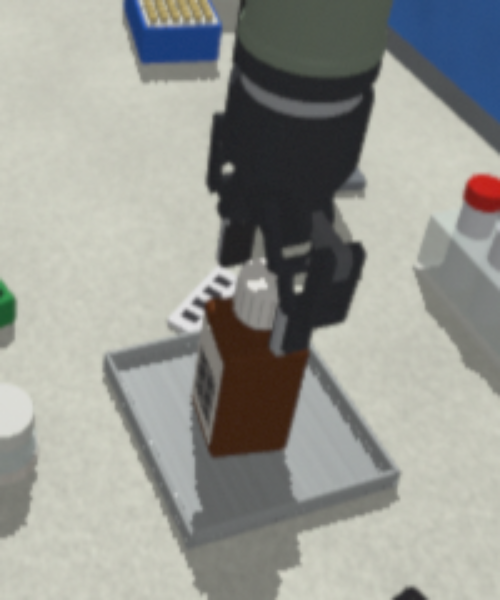

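The fingers are clear of the cap at (258,295), and the bottle stands in the tray. Retreating straight up.

Emit:
{"method": "jog_arm", "body": {
  "plan": [
    [[0,0,-1],0],
    [[0,0,-3],0],
    [[0,0,-5],0],
    [[0,0,-7],0],
    [[0,0,-9],0]
  ]
}}

```text
time_s: 17.88
position: [571.6, -260.6, 222.6]
tcp_rot: [0.0, 0.002, 1.0, -0.0]
ft_force: [0.4, -0.9, -0.8]
width: 68.5
```

Emit:
{"method": "jog_arm", "body": {
  "plan": [
    [[0.5,0,-1.5],0],
    [[1.5,0,-3],0],
    [[4,0,-4],0],
    [[7,0,-4],0],
    [[9,0,-4],0]
  ]
}}

```text
time_s: 18.3
position: [480.4, -260.3, 262.8]
tcp_rot: [0.001, 0.002, 1.0, -0.001]
ft_force: [0.7, -0.2, 0.0]
width: 68.6
```

Emit:
{"method": "jog_arm", "body": {
  "plan": [
    [[0,0,0],0],
    [[0,0,0],0],
    [[0,0,0],0],
    [[0,0,0],0],
    [[0,0,0],0]
  ]
}}

```text
time_s: 18.72
position: [482.4, -260.2, 260.8]
tcp_rot: [0.0, 0.002, 1.0, -0.0]
ft_force: [0.5, 1.2, 0.3]
width: 68.0
```

```bash
python3 -c "
from h import *
meas()
cv2.imwrite('pics/side10.png',viewer.grab_frame('side')[:,:,::-1])
f=viewer.grab_frame('top');cv2.imwrite('pics/top10.png',f[:,:,::-1])
"
```

```text
t 18.72 pos [ 482.4 -260.2  260.8] psi 179.8 w 68.0 F [0.5 1.2 0.3] j [-0.65  0.14  1.59  0.    1.41 -2.22]
```

View pics/side10.png

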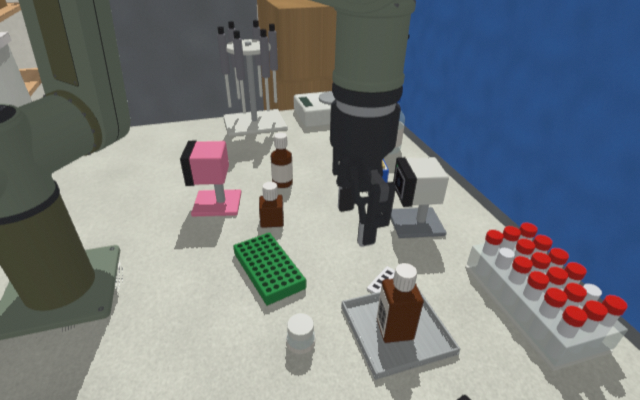

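View pics/top10.png

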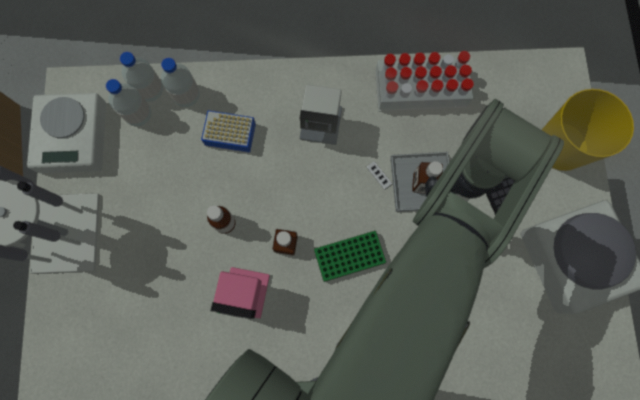

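The tall bottle stands upright in the tray (side view (400,310)), and the short bottle (271,205) is still standing where it was. The gripper is clear of everything, so I'm handing in.

```bash
python3 -c "
from bench import workorder
print(workorder.close_job())"
```

```text
the job is handed in; nothing more can be done
None
```

I lifted the tall bottle by its cap and showed its tall, medium and small labels to the window of the white reader, in that order. I then stood it in the steel tray and let go. The job was handed in at about 19 s, and the interface gave no verdict.

- **Label positions:** each label was aimed 40 mm from the window and held for about 1 s or more. I measured position only at the first showing, during its last settling: within about 1–3 mm and 1° of target, with the label centre about 4 mm low. The other two were pure 90° turns in place, and the pictures showed the right faces.
- **In the tray:** contact showed in the wrist force, which went from −3.0 to +1.6 N before I opened the gripper. The last pictures show the bottle upright inside the tray, by eye only.
- **Surroundings:** the short and round bottles stand where they were, and the gripper is clear of everything. No check failed or disagreed.

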